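Proof-pull a bag handle on the spring tester

ROBOT

A 6-joint arm with a two-finger parallel gripper is mounted at the origin on the work surface. World frame = base frame: x ahead of the robot, y to its left, z up, the work surface at z = 0. Lengths are in mm, angles in rad, forces in N, time in s.
With the tool pointing down it reaches from about 325 to 900 mm from the base axis. Payload 6.1 kg.
Tool frame: the origin (TCP) lies on the centre line of the jaws, within the pads' length; the fingertips stand 8 mm ahead of it and the grasp point (between the pads) lies 11 mm behind it; z points along the fingers, y is the line along which they close (so a half turn about z gives the same grasp; the last joint's range is limited). The gripper opens to 85 mm and grips with 20 to 120 N. Pads are 22 mm wide; open, the fingers measure 114 mm over their backs; the gripper's body (76 mm by 85 mm) begins 54 mm behind the grasp point. The pads swing forward as they close: fully open they stand 13 mm farther back than shut.
Start: joints at [-1.299, 0.22, 1.526, -0, 1.395, -0.126], TCP at [242.112, -576.192, 239.3] pointing down, gripper open.
Joint ranges: [-2.98, 2.98], [-0.91, 2.08], [0.09, 2.57], [-1.24, 4.39], [0.2, 2.65], [-2.68, 2.68]. Speed limits (rad/s): [2.57, 2.57, 3.01, 3.14, 3.14, 3.14].

INTERFACE

Orientations are given as a unit quaternion [w, x, y, z].
In Python, from station import ctrl gives the robot as it stands.
- The arm moves only by the shell command python3 -m pendant 'ROWS' [FORCE]. ROWS is JSON, a list that holds one entry, the list of rows, each a list of 5 numbers: the shift along the tool's x, y, z in units of 0.02 m (1.0 is 0.02 m), then the turn about the tool's z in units of 0.12 rad (1.0 is 0.12 rad), then the opening, from 0 (shut) to 1 (fully open). In form: [[[dx, dy, dz, twist, claw], ...]]. A call has 1 to 5 rows; each row shifts and turns the commanded pose from where the row before left it, along the tool's axes as they then stand; what a row does not reach is not made up. A row lasts 1/8 s, in which the tool goes at most 62.5 mm and 10.7 degrees, less where a joint would pass 70% of its speed; a pose out of reach is approached as far as the arm can. A call with a number of a shift or a turn outside -1 to 1 is refused whole. A call with a gripper value outside its range is refused whole. The fingers move at their own pace and stop on an object; FORCE is the grip in N (left out, the last holds). Time passes only in rows, so rows that do not move let the fingers close. It gives the time, the measured TCP pose, the force, the opening and the grip force at its end, in the units of the state.
- ctrl.state(): the state, without advancing time (a new reading comes with each control period).
- ctrl.read_camera(name): name is "side" or "top" or "wrist"; returns a dict with "img" (400x640x3 uint8, red, green, blue), "fovy" (degrees; the focal length in pixels is half the picture's height over the tangent of half this angle, whatever the lens; pixels are square), "cx", "cy" (the principal point, pixels), "R" (3x3) and "t" (3): a world point X has camera coordinates R X + t. Camera axes: x right, y down, z forward; pixel columns grow to the right and rows downward; lengths in mm; the calibration is good to about 2 mm. A picture is of the moment at which its call begins. There is no depth.
- ctrl.job_done(): hands the job in; it is judged then, once.
The state is a dict: "clock": time; "q": joint angles; "dq": joint speeds; "tau": joint torques, N m; "ee_pos": TCP position; "tool_rot": TCP orientation; "force": force on the tool from outside, world axes, zero at the start; "ft_torque": the same for the moment, N m; "opening": opening from 0.0 (shut) to 1.0 (fully open); "gripper_force": force on a finger pad.
Only numpy, scipy, OpenCV 4.12 (cv2) and the standard library are available. Lean on these libraries where they do the work, as an engineer would, in place of code of your own. Each camera call takes 0.05 s, during which the arm holds its last target. There are 200 camera calls.

TASK

Pick up the D-shaped wooden bag handle by its straight bar, lay its arch over the upright hook of the spring tester, and draw the handle straight out with it, pulling only on the handle, until the slide's pointer stands level with the mark clip on the scale, without pulling well past it. Hold it steady there for two seconds and finish while still gripping the handle and holding the spring pulled out to the mark: do not let go. Leave the round ring handle, the hammer and the glue jar where they are.

Things in the scene. Friction and masses are not known exactly. Their poses are not given: they have to be found in the camera images.
- handle: loose D-shaped brown wooden bag handle, 0.1-0.2 kg, flat on the table, z up. Straight bar 124 mm long (its y), 20 wide (x), 24 high; origin: centre of the bar's underside. A round arch 14 mm thick runs from the bar's ends to +x: sides at y = +-52 mm up to x = 55, then rounding in to its far end. Opening inside: 90 mm wide, x = 10 to 103 mm.
- arch (a point): far end of the handle's arch: on its centreline, 110 mm from the bar (handle +x), 7 mm above the handle's underside
- tester: pull tester, fixed, yaw up to 0.3 rad; its -x is the way the slide pulls out. Aluminium base 320 x 160 x 12 mm (x -100 to 220, y -53 to 107). Origin: on the table straight below the hook's post at home. Grey spring tube behind the hook (x > 85 mm, 62 high), low guide under the slide (22 high), scale ledge at y = 82 to 102 mm, x = -95 to 20 (30 high).
- hook (a point): point on the axis of the hook's upright post, 65 mm above the table; moves with the slide. The hook is an 8 mm steel rod on the slide block (40 x 34 mm, top 42 mm above the table). It is vertical up to 85 mm above the table, then leans back to the tip. The handle's arch goes down over the tip and is drawn against the post's back (tester +x side), 42 to 85 mm above the table.
- hook_tip (a point): centre of the hook's rounded tip: 14 mm to tester +x of the post (away from the pull), 108 mm above the table, the rod's very top at 112 mm
- pointer (a point): outer end of the thin pointer blade (3 mm along x) that sticks out from the slide block to tester +y, ending 2 mm short of the ledge, 36 mm above the table; same tester x as the hook's post
- slide (a joint): how far the slide is pulled out, m: 0 home (the start), 0.09 end stop. A spring pulls it home: about 3 N at 0, rising by 150 N/m (10.5 N at 0.05); little friction
- mark: dark steel mark clip, 14 x 24 mm with a 3 mm thick upright fin, top 40 mm above the table, fixed on the scale ledge, axes as the tester's. Origin: on the ledge's top, at the fin's middle in x. The pointer is level with it when both have the same tester x, at a slide value of 0.040 to 0.065
- ring_handle: bystander: loose round wooden ring, 124 mm outside, 96 mm inside, 14 mm high, flat on the table; origin at the centre of its underside
- hammer: bystander: loose hammer about 280 mm long lying on the table beyond the work, handle to its -x
- glue_jar: bystander: glue jar, 68 mm across, 85 mm high, standing on the table; origin at the centre of its underside
Things that resemble listed ones, but are neither listed nor needed, are in the scene too. Leave any black or pink look-alike of the handle alone.

How it is judged (in metres and radians):
On the way, in this order (a step that is already met when the one before it is completed fails the run):
1. the held handle lies over the hook: the post stands inside the handle's opening, below the hook's tip, with the slide still within 25 mm of home (x of hook in the frame of handle between 0.012 and 0.104 m and y of hook in the frame of handle between -0.046 and 0.046 m and z of hook in the frame of handle between -0.02 and 0.036 m and angle between handle's own z axis and vertical below 0.4 rad and contact force between the fingers and handle above 3 N and value of joint slide below 0.025 m), for 0.1 s.
2. pulled by the handle alone, the pointer stays level with the mark (within 6 mm) for a second (x of hook in the frame of handle between 0.012 and 0.104 m and y of hook in the frame of handle between -0.046 and 0.046 m and z of hook in the frame of handle between -0.02 and 0.036 m and angle between handle's own z axis and vertical below 0.4 rad and contact force between the fingers and handle above 3 N and contact force between each of the arm, the fingers and slide below 0.5 N and x of pointer in the frame of mark between -0.006 and 0.006 m and contact force between handle and slide above 4 N), for 1 s.
At the end, for the whole second after the job is handed in: The robot still grips the handle (over 3 N); the handle is hooked over the post, not tilted more than 0.4 rad, and pulls the slide (over 4 N) so that the pointer is within 6 mm of the mark along the tester's x, at rest (below 0.02 m/s); the robot itself does not touch the slide (all of step 2 and velocity of joint slide between -0.02 and 0.02 m/s); the arm keeps its last pose, push and grip.
It fails at once if the slide is pulled more than 15 mm past the mark (x of pointer in the frame of mark below -0.015 m).
It fails at once if a bystander (ring handle, hammer, glue jar) is moved by more than 30 mm (distance of any of ring_handle, hammer, glue_jar from where it was at the start of the episode above 0.03 m).
It also fails if it takes over 48 s, if anything falls off the work surface, if the arm or the gripper's body presses on something with over 40 N, if the wrist force passes 120 N, or if a joint passes its speed limit or range.

## Working session

There is one attempt and no reset: what is moved stays moved. The work goes in short steps, Python scripts to look and compute and a shell command to move; the robot and the scene stay as the last step left them, time stands still between calls to the robot, and variables do not carry over. Pictures are saved under pics/ and viewed, at most 10 in all, crops included, and the job is handed in when it is done.

```bash
mkdir -p pics; ls
cat > h.py <<'E'
import numpy as np,cv2
from station import ctrl
def snap(n,f):
    c=ctrl.read_camera(n); cv2.imwrite(f,c['img'][:,:,::-1]); np.savez('cam_'+n,**c); return c
def load(n): return dict(np.load('cam_'+n+'.npz'))
def f_(c): return 200/np.tan(np.radians(c['fovy'])/2)
def ray(c,u,v,z):
    d=c['R'].T@np.array([(u-c['cx'])/f_(c),(v-c['cy'])/f_(c),1]); o=-c['R'].T@c['t']
    return o+d*(z-o[2])/d[2]
def proj(c,X):
    p=c['R']@np.array(X)+c['t']; return p[:2]/p[2]*f_(c)+[c['cx'],c['cy']]
E
python3 - <<'E'
from h import *
for n in('top','side'):
    c=snap(n,f'pics/{n}0.png'); print(n,f_(c),-c['R'].T@c['t'],c['R'].round(3).tolist())
s=ctrl.state();print(s['ee_pos'],s['tool_rot'],s['clock'])
E
```

```text
pics
top 436.61843113987834 [ 353.91879662    4.85948134 1160.45707446] [[0.022, -1.0, 0.011], [-0.992, -0.023, -0.127], [0.127, -0.008, -0.992]]
side 510.4611874630554 [-98.57473361 843.31047625 973.93014695] [[-0.807, -0.59, 0.021], [-0.401, 0.522, -0.753], [0.434, -0.616, -0.657]]
[ 241.96311947 -575.70404631  238.30122568] [-8.55956148e-04  9.80288456e-01  1.97569753e-01 -6.22037508e-05] 0.1
```

View pics/top0.png

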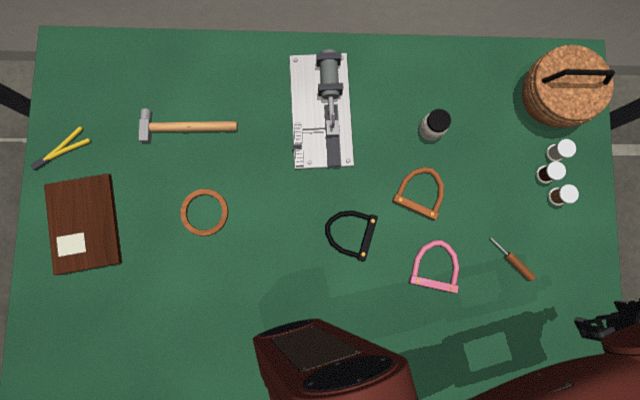

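View pics/side0.png

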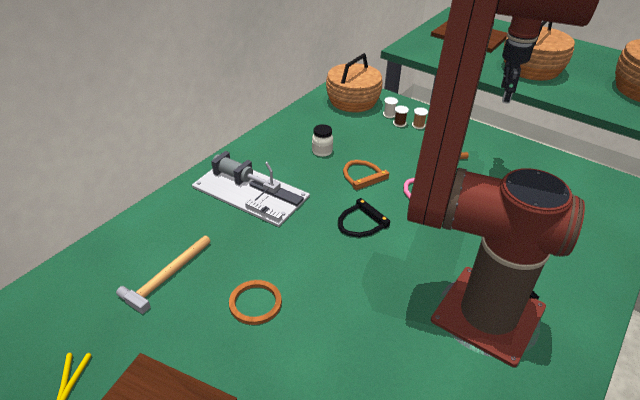

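Three D-handles appear in the top view: brown at (420,193), black at (352,235) and pink at (436,267). The brown one fits the description. The tester is at (322,110), with the slide pulling down the image toward the robot. I'll enlarge both areas to confirm.

Run:
```python
from h import *
c=load('top');i=c['img'][:,:,::-1]
a=cv2.resize(i[45:175,280:360],None,fx=4.6,fy=4.6,interpolation=cv2.INTER_CUBIC)
b=cv2.resize(i[160:225,385:450],None,fx=6,fy=6,interpolation=cv2.INTER_CUBIC)
o=np.zeros((598,768,3),np.uint8);o[:598,:368]=a[:598,:368];o[:390,373:763]=b
cv2.imwrite('pics/crop1.png',o)
c=load('side');i=c['img'][:,:,::-1]
cv2.imwrite('pics/crop2.png',cv2.resize(i[140:240,185:395],None,fx=3.8,fy=3.8,interpolation=cv2.INTER_CUBIC))
```

```text
(no output)
```

View pics/crop1.png

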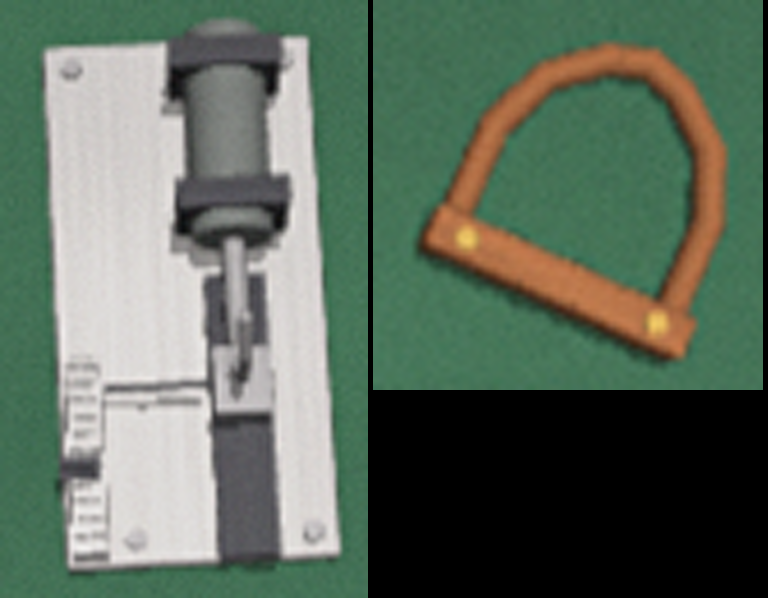

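View pics/crop2.png

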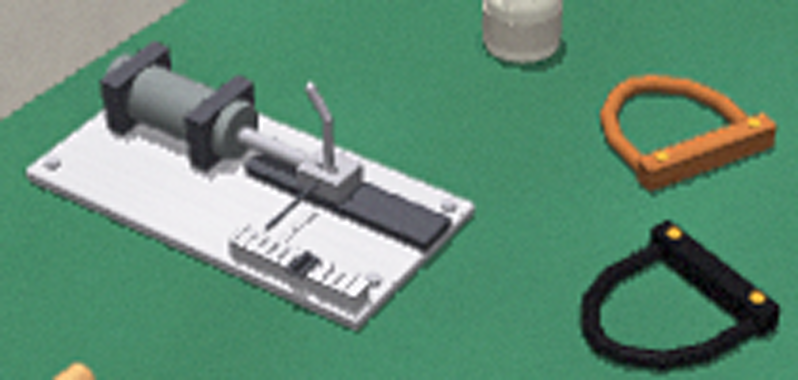

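Left crop: tester base corners at (45,48), (307,37), (340,553) and (69,570), slide block and hook near (240,380), pointer along y≈386, and the dark clip at (80,467) on the ledge. Right crop: the brown D with yellow screws at (467,238) and (658,323) on its bar, arch pointing up and right. This is the handle, brown wood with a straight bar.

```bash
cat > geo.py <<'E'
from h import *
T=load('top');S=load('side')
def A(x,y): return (x+.5)/4.6-.5+280,(y+.5)/4.6-.5+45
def B(x,y): return (x-373+.5)/6-.5+385,(y+.5)/6-.5+160
def C(x,y): return (x+.5)/3.8-.5+185,(y+.5)/3.8-.5+140
def fit(P,W):  # rigid 2D  W=R P+t
    P,W=np.array(P,float),np.array(W)[:,:2];p,w=P.mean(0),W.mean(0)
    a=P-p;b=W-w;th=np.arctan2((a[:,0]*b[:,1]-a[:,1]*b[:,0]).sum(),(a*b).sum())
    R=np.array([[np.cos(th),-np.sin(th)],[np.sin(th),np.cos(th)]]);t=w-R@p
    return R,t,th,np.abs(P@R.T+t-W).max()
E
python3 - <<'E'
from geo import *
base=[(220,107),(220,-53),(-100,-53),(-100,107)]
R,t,th,e=fit(base,[ray(T,*A(*p),12) for p in [(45,48),(307,37),(340,553),(69,570)]]);print('tester top',t,th,e)
R2,t2,th2,e2=fit(base[1:] and [(220,107),(-100,107),(-100,-53)],[ray(S,*C(*p),12) for p in [(28,172),(357,322),(472,210)]]);print('tester side',t2,th2,e2)
tf=lambda X:R.T@(X[:2]-t)
print('mark top',tf(ray(T,*A(80,464),40)),'mark side',tf(ray(S,*C(305,255),40)))
print('pointer top',tf(ray(T,*A(106,387),36)),'side',tf(ray(S,*C(268,228),36)),'tip side',tf(ray(S,*C(311,86),110)),'tip top', tf(ray(T,*A(243,318),110)))
hc=[(-10,62),(10,62),(10,-62),(-10,-62)]
Rh,h,thh,eh=fit([(10,62),(10,-62),(-10,-62),(-10,62)],[ray(T,*B(*p),24) for p in [(447,207),(696,320),(680,350),(428,240)]]);print('handle bar',h,thh,eh)
s=[ray(T,*B(*p),24)[:2] for p in [(467,238),(658,323)]];d=s[0]-s[1];print('screws',(s[0]+s[1])/2,np.linalg.norm(d),np.arctan2(-d[0],d[1]))
s=[ray(S,*C(*p),24)[:2] for p in [(755,122),(661,156)]];d=s[1]-s[0];print('screws side',(s[0]+s[1])/2,np.linalg.norm(d),np.arctan2(-d[0],d[1]))
print('arch top',Rh.T@(ray(T,*B(635,60),7)[:2]-h))
E
```

```text
tester top [686.81356109 -29.68624191] 0.07567071135090979 1.6974056025192112
tester side [680.83847932 -23.82813809] 0.06723665394779625 4.77855829934262
mark top [-44.52315197  95.92083663] mark side [-48.01354303  96.61865299]
pointer top [ 1.08423578 78.97202429] side [-4.20646422 83.54486279] tip side [11.73222882  2.23943853] tip top [13.93366523  1.85977043]
handle bar [ 483.95245909 -253.70751836] -0.4042559417729977 3.6486773433131248
screws [ 483.37272733 -253.64193461] 90.72207602040318 -0.40197703824050357
screws side [ 480.84183253 -253.38161857] 91.51974288015398 -0.4082860576258583
arch top [108.04889095   5.87833683]
```

```bash
cat > rem.py <<'E'
import sys
from h import *
from scipy.spatial.transform import Rotation as Ro
# args: x y z yaw_of_tool_y
x,y,z,a=map(float,sys.argv[1:5]); s=ctrl.state()
R=Ro.from_quat(s['tool_rot'],scalar_first=True).as_matrix()
d=R.T@(np.array([x,y,z])-s['ee_pos'])/20
cur=np.arctan2(R[1,1],R[0,1]); print('t',round(s['clock'],2),'pos',np.round(s['ee_pos'],1),'yaw',round(cur,3),'tilt',R[:,2].round(3),'\nunits',d.round(2),'twist',round(-(a-cur)/.12,2),'F',np.round(s['force'],1),'open',round(s['opening'],3),'gf',s['gripper_force'],'q6',np.round(s['q'][5],2))
E
M='[[[1,-0.58,0,0,1],[1,-0.58,0,0,1],[1,-0.58,0,0,1],[1,-0.58,0,0,1],[1,-0.58,0,0,1]]]'
python3 -m pendant '[[[1,-0.58,0,0,0.8],[1,-0.58,0,0,0.8],[1,-0.58,0,0,0.8],[1,-0.58,0,0,0.8],[1,-0.58,0,0,0.8]]]' 60
python3 -m pendant '[[[1,-0.58,0,0,0.8],[1,-0.58,0,0,0.8],[1,-0.58,0,0,0.8],[1,-0.58,0,0,0.8],[1,-0.58,0,0,0.8]]]'
python3 -m pendant '[[[1,-0.58,0,0,0.8],[1,-0.58,0,0,0.8],[1,-0.58,0,0,0.8],[1,-0.58,0,0,0.8],[1,-0.58,0,0,0.8]]]'
python3 -m pendant '[[[0,0,1,-1,0.8],[0,0,1,-1,0.8],[0,0,1,-1,0.8],[0,0,0.5,-1,0.8],[0,0,0.5,-1,0.8]]]'
python3 rem.py 483 -253.5 60 -0.404
```

```text
clock: 0.72
ee_pos: [313.0, -482.5, 239.5]
tool_rot: [0.0, 0.98, 0.198, 0.0]
force: [-0.2, -0.6, -0.4]
opening: 0.802
gripper_force: 0.0
clock: 1.35
ee_pos: [382.4, -390.5, 239.4]
tool_rot: [0.0, 0.98, 0.198, 0.0]
force: [-0.3, -0.1, -0.8]
opening: 0.801
gripper_force: 0.0
clock: 1.98
ee_pos: [452.0, -298.2, 239.4]
tool_rot: [0.0, 0.98, 0.198, 0.0]
force: [0.3, 0.2, 0.6]
opening: 0.801
gripper_force: 0.0
clock: 2.6
ee_pos: [451.5, -298.7, 158.8]
tool_rot: [-0.0, 0.877, 0.48, -0.0]
force: [0.6, 0.3, 0.6]
opening: 0.802
gripper_force: 0.0
t 2.6 pos [ 451.5 -298.7  158.8] yaw -0.569 tilt [-0.  0. -1.] 
units [2.75 0.11 4.94] twist -1.37 F [0.6 0.3 0.6] open 0.802 gf 0.0 q6 -0.16
```

```bash
python3 -m pendant '[[[0,0,0,-0.7,0.8],[0,0,0,-0.67,0.8],[0.9,0.19,0,0,0.8],[0.9,0.19,0,0,0.8],[0.9,0.18,0,0,0.8]]]' >/dev/null
python3 -m pendant '[[[0,0,1,0,0.7],[0,0,1,0,0.7],[0,0,1,0,0.7],[0,0,0,0,0.7]]]' >/dev/null
python3 rem.py 483 -253.5 10 -0.404
python3 - <<'E'
from h import *
a=snap('wrist','pics/w1.png');b=snap('top','pics/t1.png')
i=cv2.resize(b['img'][150:240,370:470,::-1],None,fx=4,fy=4)
o=np.zeros((400,800,3),np.uint8);o[:,:400]=cv2.resize(a['img'][:,:,::-1],(400,250))[0:250].repeat(1,0)[:250].tolist() and np.vstack([cv2.resize(a['img'][:,:,::-1],(400,250)),np.zeros((150,400,3),np.uint8)])
o[:360,400:]=i;cv2.imwrite('pics/v1.png',o)
E
```

```text
t 3.73 pos [ 482.3 -252.6   97.6] yaw -0.408 tilt [-0.003  0.002 -1.   ] 
units [-0.03  0.06  4.38] twist -0.03 F [-0.7 -0.1  0.5] open 0.701 gf 0.0 q6 -0.22
```

View pics/v1.png

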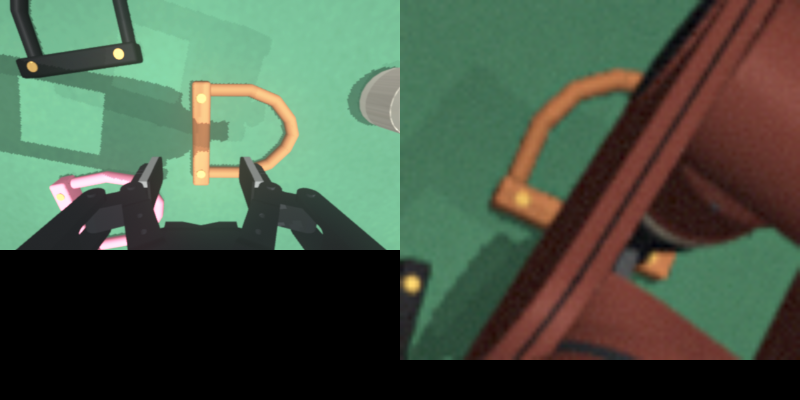

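In the wrist view the bar at (201,133) lies square on the jaw centre line (x≈202), between the fingertips at (150,165) and (250,165). I'll descend and grip.

```bash
python3 -m pendant '[[[0,0,1,0,0.7],[0,0,1,0,0.7],[0,0,1,0,0.7],[0,0,0.9,0,0.7],[0,0,0.45,0,0.7]]]' | grep -E 'pos|force'
python3 -m pendant '[[[0,0,0,0,0],[0,0,0,0,0],[0,0,0,0,0],[0,0,0,0,0],[0,0,0,0,0]]]' 80
python3 -m pendant '[[[0,0,0,0,0],[0,0,0,0,0],[0,0,0,0,0],[0,0,0,0,0],[0,0,0,0,0]]]'
python3 rem.py 587 -36 150 0.073
```

```text
ee_pos: [483.0, -254.3, 11.8]
force: [1.6, 0.3, -0.4]
gripper_force: 0.0
clock: 5.08
ee_pos: [483.8, -255.0, 13.4]
tool_rot: [0.001, 0.836, 0.549, 0.0]
force: [0.4, -0.2, 6.7]
opening: 0.214
gripper_force: 81.3
clock: 5.7
ee_pos: [483.8, -255.0, 13.4]
tool_rot: [0.001, 0.836, 0.549, 0.0]
force: [-1.4, -0.3, 5.3]
opening: 0.218
gripper_force: 81.3
t 5.7 pos [ 483.8 -255.    13.4] yaw -0.409 tilt [ 0.001 -0.001 -1.   ] 
units [12.1   0.4  -6.83] twist -4.01 F [-1.4 -0.3  5.3] open 0.218 gf 81.29987597465515 q6 -0.22
```

```bash
python3 -m pendant '[[[0,0,-0.5,0,0],[0,0,-1,0,0],[0,0,-1,0,0],[0,0,-1,-0.5,0],[0,0,-1,-1,0]]]' | grep -E 'pos|force'
python3 -m pendant '[[[0,0,-1,-1,0],[0,0,-1,-1,0],[0,0,-0.4,-0.5,0],[0,0,0,0,0]]]' | grep -E 'pos|force'
python3 rem.py 614.2 -34.8 150 0.073
python3 -m pendant '[[[0.6,0.4,0,0,0],[1,0.7,0,0,0],[1,0.7,0,0,0],[1,0.7,0,0,0],[1,0.7,0,0,0]]]' | grep -E 'pos|force'
python3 rem.py 614.2 -34.8 150 0.073
```

```text
ee_pos: [482.7, -254.2, 103.0]
force: [-0.1, 0.1, -1.7]
gripper_force: 80.4
ee_pos: [483.3, -254.7, 151.2]
force: [-0.3, 0.4, -1.7]
gripper_force: 80.4
t 6.83 pos [ 483.3 -254.7  151.2] yaw 0.071 tilt [ 0.001 -0.001 -1.   ] 
units [10.5   7.31  0.06] twist -0.02 F [-0.3  0.4 -1.7] open 0.214 gf 80.40938973426819 q6 -0.7
ee_pos: [540.3, -156.2, 149.3]
force: [0.2, 0.5, -2.0]
gripper_force: 80.4
t 7.45 pos [ 540.3 -156.2  149.3] yaw 0.071 tilt [-0.002  0.001 -1.   ] 
units [ 5.79  4.11 -0.03] twist -0.02 F [ 0.2  0.5 -2. ] open 0.211 gf 80.35447955131531 q6 -0.49
```

```bash
python3 -m pendant '[[[1,0.7,0,0,0],[1,0.7,0,0,0],[1,0.7,0,0,0],[1,0.7,0,0,0],[1,0.7,0,0,0]]]' | grep -E 'pos|force'
python3 -m pendant '[[[0.8,0.6,0,0,0],[0,0,0,0,0]]]' | grep -E 'pos|force'
python3 rem.py 614.2 -34.8 150 0.073
python3 - <<'E'
from h import *
a=snap('side','pics/s2.png')['img'][:,:,::-1];b=snap('top','pics/t2.png')['img'][:,:,::-1];w=snap('wrist','pics/w2.png')['img'][:,:,::-1]
o=np.zeros((600,800,3),np.uint8)
o[:300,:400]=cv2.resize(a[100:250,180:380],(400,300));o[:300,400:]=cv2.resize(b[40:190,230:430],(400,300));o[300:,:480]=cv2.resize(w,(480,300));cv2.imwrite('pics/v2.png',o)
E
```

```text
ee_pos: [602.8, -51.4, 149.2]
force: [0.9, -0.1, -2.3]
gripper_force: 80.4
ee_pos: [614.0, -34.8, 149.7]
force: [0.1, 0.4, -2.0]
gripper_force: 80.3
t 8.32 pos [614.  -34.8 149.7] yaw 0.073 tilt [-0.001  0.    -1.   ] 
units [ 0.    0.01 -0.02] twist 0.0 F [ 0.1  0.4 -2. ] open 0.215 gf 80.34281730651855 q6 -0.26
```

View pics/v2.png

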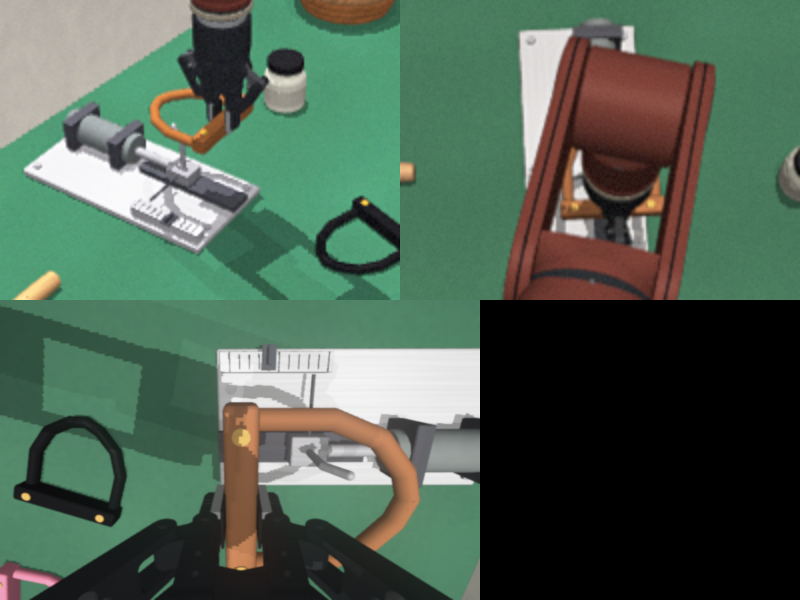

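The wrist view shows the hook tip at (350,476), inside the D opening. The clip is at (268,357) and the pointer blade runs along x≈313, y 375–435. I'll compute their positions from this view.

Run:
```python
from h import *
W=load('wrist');p=lambda x,y:(x/.75,(y-300)/.75)
h=np.array([614,-34.8]);a=.073;R=np.array([[np.cos(a),-np.sin(a)],[np.sin(a),np.cos(a)]])
t=np.array([686,-29.5])
f=lambda x,y,z:((R.T@(ray(W,*p(x,y),z)[:2]-h)).round(1),(R.T@(ray(W,*p(x,y),z)[:2]-t)).round(1))
print('tip',f(350,476,108),'\npost base',f(309,449,42),'\nptr',f(313,377,36),'\nmark',f(268,350,40),'\nBL corner',f(219,349,12),'BR',f(219,484,12))
print('arch far pred px',proj(W,[*(h+R@[110,0]),150-13.4+7])*.75+[0,300],'bar end',proj(W,[*(h+R@[0,62]),160])*.75+[0,300])
i=W['img'][20:200,280:620,::-1];cv2.imwrite('pics/v3.png',cv2.resize(i[:,:200],None,fx=3.3,fy=3.3,interpolation=cv2.INTER_CUBIC))
```

```text
tip (array([88.2,  0.2]), array([16. ,  0.2])) 
post base (array([72.9,  4.3]), array([0.7, 4.2])) 
ptr (array([72.5, 77.8]), array([ 0.3, 77.8])) 
mark (array([ 26. , 102.4]), array([-46.2, 102.4])) 
BL corner (array([-23.4, 106.8]), array([-95.6, 106.8])) BR (array([-27.8, -50. ]), array([-100. ,  -50.1]))
arch far pred px [406.64149643 496.78457409] bar end [240.54332975 403.94233792]
```

View pics/v3.png

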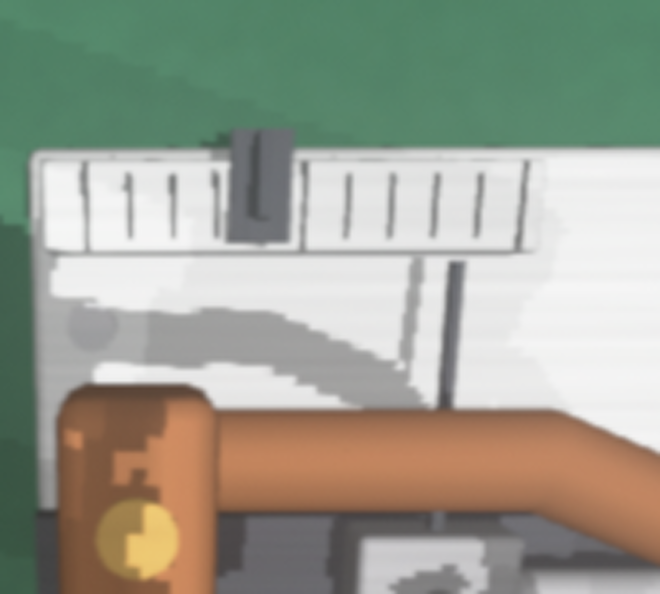

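Crop: the fin's near end is at (257,215) and the pointer's outer end at (456,263). I'll compute the pull distance and lower over the hook.

```bash
python3 - <<'E'
from h import *
W=load('wrist');a=.073;R=np.array([[np.cos(a),-np.sin(a)],[np.sin(a),np.cos(a)]])
f=lambda x,y,z:R.T@ray(W,280+(x+.5)/3.3-.5,20+(y+.5)/3.3-.5,z)[:2]
m=f(257,213,40);p=f(456,264,36);print(m-p, f(262,185,30)-p, f(85,245,30)-f(525,245,30), np.arctan2(*(f(450,405,36)-p)))
E
python3 -m pendant '[[[0,0,0.5,0,0],[0,0,0.8,0,0],[0,0,0.8,0,0],[0,0,0.8,0,0],[0,0,0,0,0]]]' | grep -E 'pos|force'
python3 -m pendant '[[[0,0,0.5,0,0],[0,0,0.5,0,0],[0,0,0.25,0,0],[0,0,0,0,0]]]' | grep -E 'pos|force'
```

```text
[-46.13931554  10.64880948] [-44.12157544  17.37011011] [-102.21025782    0.11971252] 3.0982773647606145
ee_pos: [612.1, -36.3, 89.7]
force: [0.5, 0.5, -1.6]
gripper_force: 80.4
ee_pos: [613.4, -36.5, 66.7]
force: [0.5, 0.2, -1.9]
gripper_force: 80.4
```

```bash
python3 -m pendant '[[[0,-0.4,0,0,0],[0,-0.4,0,0,0],[0,-0.3,0,0,0],[0,0,0,0,0]]]' | grep -E 'pos|force'
python3 -m pendant '[[[0,-0.2,0,0,0],[0,-0.2,0,0,0],[0,-0.2,0,0,0],[0,0,0,0,0]]]' | grep -E 'pos|force'
python3 -m pendant '[[[0,-0.3,0,0,0],[0,-0.3,0,0,0],[0,-0.3,0,0,0],[0,-0.1,0,0,0],[0,0,0,0,0]]]' | grep -E 'pos|force'
python3 - <<'E'
from h import *
W=snap('wrist','pics/w4.png')
cv2.imwrite('pics/v4.png',cv2.resize(W['img'][0:230,230:530,::-1],None,fx=2.6,fy=2.6,interpolation=cv2.INTER_CUBIC))
E
```

```text
ee_pos: [591.4, -38.2, 67.5]
force: [0.3, 0.2, -1.6]
gripper_force: 80.4
ee_pos: [580.2, -39.1, 67.7]
force: [3.8, 0.1, -2.0]
gripper_force: 80.3
ee_pos: [561.1, -40.5, 67.9]
force: [6.2, 0.5, -3.2]
gripper_force: 80.2
```

View pics/v4.png

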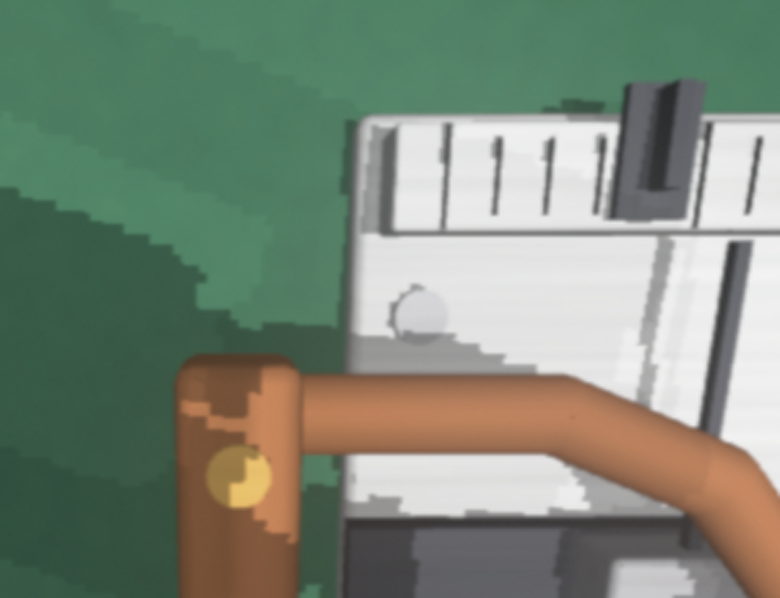

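The pointer's outer end is at (738,242) and the clip's near edge spans (609–686,218), so more pull is still needed.

Run:
```python
from h import *
W=load('wrist');a=.073;R=np.array([[np.cos(a),-np.sin(a)],[np.sin(a),np.cos(a)]])
f=lambda x,y,z:R.T@ray(W,230+(x+.5)/2.6-.5,(y+.5)/2.6-.5,z)[:2]
p=f(738,242,36);print(p-R.T@[686,-29.5]); 
for n,q in dict(clipnear=(648,217,32),finbase=(657,188,33),l=(609,217,32),r=(686,217,32)).items(): print(n,f(*q)-p)
t0,t5=f(441,228,30),f(697,227,30);print('tick span',t5-t0)
```

```text
[-27.87678115  80.43095522]
clipnear [-16.15633415   4.8412856 ]
finbase [-15.64643118  10.00137259]
l [-23.8097746    4.85279739]
r [-8.69780162  4.83006697]
tick span [50.96917883  0.10896082]
```

```bash
python3 -m pendant '[[[0,-0.2,0,0,0],[0,-0.2,0,0,0],[0,-0.2,0,0,0],[0,-0.15,0,0,0],[0,0,0,0,0]]]' | grep -E 'pos|force'
python3 - <<'E'
from h import *
W=snap('wrist','pics/w5.png');S=snap('side','pics/s5.png')
o=np.zeros((590,800,3),np.uint8)
a=cv2.resize(W['img'][10:140,290:470,::-1],None,fx=4.4,fy=4.4,interpolation=cv2.INTER_CUBIC)[:572,:792]
cv2.imwrite('pics/v5.png',a)
E
```

```text
ee_pos: [546.6, -41.6, 67.9]
force: [10.1, 0.7, -5.5]
gripper_force: 80.0
```

View pics/v5.png

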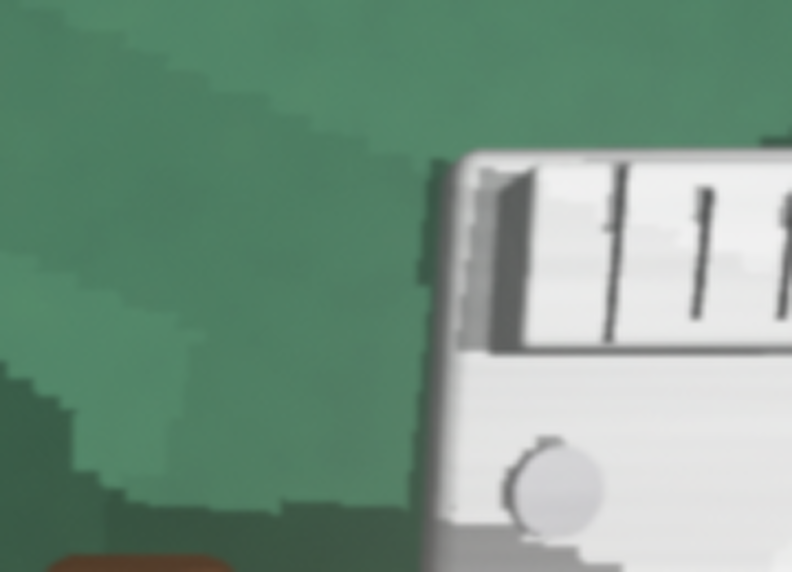

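That crop window missed the clip (it is further right). I'll re-crop the saved pictures, wrist and side together.

Run:
```python
from h import *
W=load('wrist');S=load('side')
o=np.zeros((600,800,3),np.uint8)
a=cv2.resize(W['img'][10:110,440:640,::-1],None,fx=4,fy=4,interpolation=cv2.INTER_CUBIC);o[:400,:800]=a
b=cv2.resize(S['img'][175:225,230:330,::-1],None,fx=4,fy=4,interpolation=cv2.INTER_CUBIC);o[400:,:400]=b
cv2.imwrite('pics/v6.png',o)
```

```text
(no output)
```

View pics/v6.png

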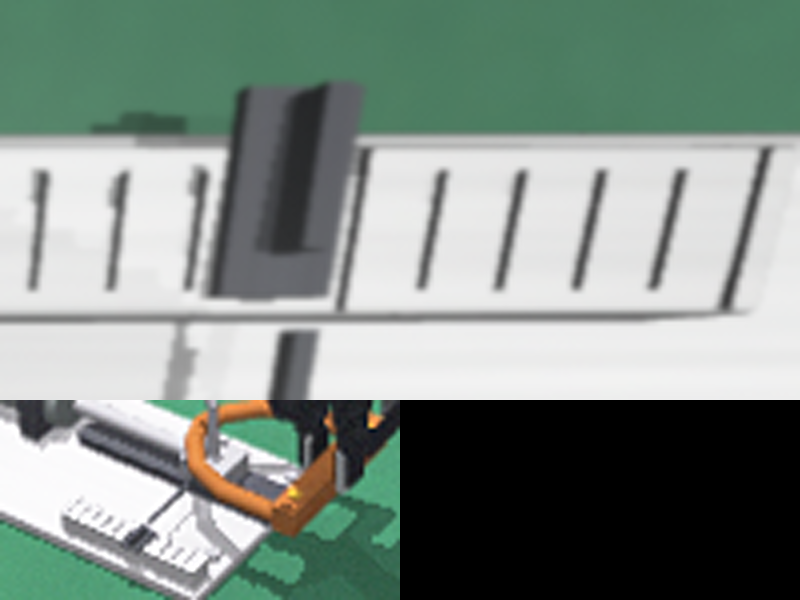

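Wrist view: pointer end at (303,332), fin's near top end at (306,250), and clip plate near edge spanning x 218–328 at y=297. In the side view the pointer runs straight into the clip, and the arch is hooked behind the post.

```bash
python3 - <<'E'
from h import *
W=load('wrist');a=.073;R=np.array([[np.cos(a),-np.sin(a)],[np.sin(a),np.cos(a)]])
f=lambda x,y,z:R.T@ray(W,440+(x+.5)/4-.5,10+(y+.5)/4-.5,z)[:2]
p=f(303,332,36);print(p-R.T@[686,-29.5],'fin',f(306,250,40)-p,'clip',f(273,297,32)-p,'clip w',f(328,297,32)-f(218,297,32),'ptr w',f(318,332,36)-f(285,332,36))
E
python3 rem.py 546.6 -41.6 67.9 0.073
```

```text
[-41.30350385  80.47755254] fin [-3.65362073  9.1282905 ] clip [-2.23474861  4.41229182] clip w [14.07154194 -0.02091121] ptr w [ 4.15473321 -0.00649915]
t 12.0 pos [546.7 -41.6  67.9] yaw 0.071 tilt [ 0.004 -0.    -1.   ] 
units [ 0. -0.  0.] twist -0.01 F [ 8.5  1.6 -4.1] open 0.214 gf 79.97318387031555 q6 -0.29
```

```bash
python3 -m pendant '[[[0,-0.07,0,0,0],[0,-0.06,0,0,0],[0,0,0,0,0],[0,0,0,0,0],[0,0,0,0,0]]]' | grep -E 'pos|force'
for i in 1 2 3 4; do python3 -m pendant '[[[0,0,0,0,0],[0,0,0,0,0],[0,0,0,0,0],[0,0,0,0,0],[0,0,0,0,0]]]' | grep -E 'pos|force|clock'; done
python3 - <<'E'
from h import *
W=snap('wrist','pics/w7.png');a=.073;R=np.array([[np.cos(a),-np.sin(a)],[np.sin(a),np.cos(a)]])
g=W['img'].mean(2)
def span(u,y,z):  # dark run in image row y
    r=g[y]; d=[x for x in range(u-25,u+25) if r[x]<150]; return d[0],d[-1]
for z,y in((36,96),(36,97),(36,98),(32,82),(32,83)):
    l,r=span(515,y,z);print(y,l,r,R.T@ray(W,(l+r)/2,y,z)[:2]-R.T@[686,-29.5],R.T@ray(W,r,y,z)[:2]-R.T@[686,-29.5])
E
```

```text
ee_pos: [544.3, -41.8, 68.0]
force: [9.1, 0.7, -4.8]
gripper_force: 80.0
clock: 13.25
ee_pos: [544.3, -41.8, 68.0]
force: [9.7, -0.1, -5.2]
gripper_force: 80.0
clock: 13.88
ee_pos: [544.3, -41.8, 68.0]
force: [9.6, 1.0, -4.8]
gripper_force: 80.0
clock: 14.5
ee_pos: [544.3, -41.8, 68.0]
force: [9.0, 1.4, -5.3]
gripper_force: 80.0
clock: 15.12
ee_pos: [544.3, -41.8, 68.0]
force: [10.2, 1.8, -4.7]
gripper_force: 80.0
96 509 518 [-44.25899129  78.86542765] [-41.98484777  78.86191965]
97 509 518 [-44.17466546  78.38792392] [-41.89852233  78.38439033]
98 509 517 [-44.3433056  77.9099769] [-42.31831856  77.90681316]
82 496 530 [-43.36741095  85.77443719] [-34.67604474  85.76221759]
83 496 530 [-43.28336725  85.29727684] [-34.58445094  85.28496268]
```

```bash
python3 -c "
from station import ctrl
print(ctrl.job_done())"
```

```text
the job is handed in; nothing more can be done
None
```

I handed the job in at about 15 s with the handle hooked over the post and still gripped at 80 N. By my camera measurements the pointer was within about 1 mm of the mark, the pull was about 9.5 N, it had been held steady for over 2 s, and no verdict came back.

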